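Put the bench lathe into gear and prove it by hand

ROBOT

A 7-joint arm with a two-finger parallel gripper is mounted at the origin on the work surface. World frame = base frame: x ahead of the robot, y to its left, z up, the work surface at z = 0. Lengths are in m, angles in rad, forces in N, time in s.
With the tool pointing down it reaches from about 0.375 to 0.925 m from the base axis. Payload 3.1 kg.
Tool frame: the origin (TCP) lies between the finger pads; the fingertips stand 19 mm ahead of it and the grasp point (between the pads) is the TCP; z points along the fingers, y is the line along which they close (so a half turn about z gives the same grasp; the last joint's range is limited). The gripper opens to 85 mm and grips with 20 to 120 N. Pads are 22 mm wide; open, the fingers measure 114 mm over their backs; the gripper's body (76 mm by 85 mm) begins 54 mm behind the grasp point. The pads swing forward as they close: fully open they stand 13 mm farther back than shut.
Start: joints at [-1.261, 0.383, 0.044, 1.598, -0.018, 1.161, -0.05], TCP at [0.258, 0.597, 0.25] pointing down, gripper open.
Joint ranges: [-2.61, 2.61], [-0.41, 2.15], [-1.48, 1.57], [0, 2.5], [-1.57, 4.71], [0.05, 1.97], [-2.85, 2.85]. Speed limits (rad/s): [2.79, 2.79, 3.14, 3.14, 3.14, 3.14, 3.14].

INTERFACE

Orientations are given as a unit quaternion [x, y, z, w].
In Python, from bench import move_ptp, movel, move_j, move_gripper, pause, inverse_kinematics, read_camera, camera_params, MotionError, sign_off, look_for, tip_of, read_time_s, read_qpos, read_joint_vel, read_effort, read_eef_pos, read_tcp_rot, read_ft_force, read_ft_torque, read_finger_gap, read_grasp_force gives the robot as it stands. Calls block until the motion is done:
- move_ptp(position, orientation): joint-space move of the TCP to a pose.
- movel(position, orientation=None, speed=0.15): straight line of the TCP; orientation=None keeps the orientation; speed is the mean speed in m/s.
- move_j(angles): joint-space move.
- move_gripper(opening, effort=None): finger opening in m; effort is the grip in N (None keeps the last); returns when the fingers have stopped.
- pause(seconds).
- inverse_kinematics(position, orientation): joint angles nearest the present ones, or None.
- read_camera(name): name is "scene" or "top" or "wrist"; returns the picture (400x640x3 uint8, red, green, blue); there is no depth.
- camera_params(name): a dict with "K" (3x3 intrinsics, pixels), "camera_from_world" (4x4, takes a point from world to camera coordinates). Camera axes: x right, y down, z forward; pixel columns grow to the right and rows downward; lengths in m; the calibration is good to about 2 mm. A picture is of the moment at which its call begins: read the wrist's pose just before it. camera_params takes no time and is no camera call; for the wrist camera it gives the pose at the moment of the call.
A pose or a line that the arm cannot do raises MotionError and nothing moves.
- sign_off(): hands the job in; it is judged then, once.
Trained networks look in the newest picture that a camera, given by its name, has taken for a name from the list of things; names that differ only in an ending like _2 or _b are one class to them, and where a whole thing is asked for, a point or a joint stands for the part that bears it (a point fixed in the world has none). Each returns a list of dicts, best first, with "confidence" (0 to 1); they miss things now and then, are a little off and sometimes report something else, mostly with a low value. They report only what shows in the picture. A call takes as long as a camera call.
- look_for(camera, name): "at" ([column, row] in pixels, amid what is visible of it).
- tip_of(camera, name): "at" ([column, row] in pixels: a listed point, or the origin of a listed thing).
Readings, each from a call of its own:
- read_time_s(): time.
- read_qpos(): joint angles.
- read_joint_vel(): joint speeds.
- read_effort(): joint torques, N m.
- read_eef_pos(): TCP position.
- read_tcp_rot(): TCP orientation.
- read_ft_force(): force on the tool from outside, world axes, zero at the start.
- read_ft_torque(): the same for the moment, N m.
- read_finger_gap(): finger opening in m.
- read_grasp_force(): force on a finger pad.
Only numpy, scipy, OpenCV 4.12 (cv2) and the standard library are available. Lean on these libraries where they do the work, as an engineer would, in place of code of your own. Each camera call takes 0.05 s, during which the arm holds its last target. There are 200 camera calls.

TASK

Engage the bench lathe's drive: slide the range selector on the sloping front of the headstock along its slot, towards the hand wheel, fully home against its end stop; if the clutch dogs meet and it stops short, do not force it, but turn the hand wheel by its crank handle until it drops in. With the selector home, prove the drive by cranking the hand wheel until the drive gear behind it has gone round one full turn, either way, without putting the gripper on the gear itself. Leave the selector home, the gear at rest, and the chuck key, mug, wrench and oil bottle where they are.

Things in the scene. Friction and masses are not known exactly. Their poses are not given: they have to be found in the camera images.
- lathe: Fixed bench lathe: dark chip tray 740 x 270 mm, grey headstock (y -90 to 90 mm) with blue top cover, bed, carriage, tailstock. Origin: on the bench under the spindle axis, midway along the headstock. z up; y runs parallel to the spindle from chuck (negative) to hand wheel (positive); -x is the operator's front, towards the robot. Spindle axis: x = 0, 190 mm above the bench
- console (a point): Fixed point in the middle of the headstock's sloping front face (lathe x -90, y 0, z 169 mm); the selector's slot runs through it along y. The face rises at 33 deg: x points up the slope (away from the robot), y along the slot towards the hand wheel, z is the outward normal. The face is 83 mm long up the slope and 180 mm along y, both centred here
- cover_edge (a point): Fixed point on the lower front edge of the blue cover over the headstock (245 mm above the bench, middle of its length). The cover reaches 93 mm to either side along the lathe's y, up to 300 mm, and back along +x. It overhangs the slope, so an upright gripper does not fit at the selector: come in with the tool leaning 25 deg or more towards the robot, about square to the slope
- selector (a joint): Selector travel in m along lathe +y: 0 = out of gear (start), 0.060 = home against the end stop. An over-centre spring resists with 4 to 8 N up to mid travel 0.030, then carries it on with about 4 N. If the clutch dogs meet it stops short at 0.048; the spring then holds it there and drops it in as the hand wheel turns to where they line up. If it hangs between, push it on
- selector_grip (a point): Centre of the selector's black plastic grip, 26 mm off the slope. The grip is a block 60 mm long up the slope (point x), 26 mm wide along the travel (point y), 34 mm high along the slope's normal (point z, outward), standing 10 to 44 mm off the slope. It is 30 mm to the chuck's side of point console at the start and 30 mm to the hand wheel's side when home
- crank_grip (a point): Middle of the hand wheel's crank handle: a black plastic grip 24 mm thick, 66 mm long, parallel to the spindle, pointing to lathe +y away from the wheel; this point is 36 mm from its wheel end and 58 mm from the spindle axis. It revolves freely on its pin, so the tool can keep its direction while cranking. It goes round with the wheel and starts at any angle
- crank_axis (a point): Fixed point on the spindle axis level with crank_grip (lathe x 0, y 190, z 190 mm): centre of the circle of radius 58 mm, in the lathe's x-z plane, that crank_grip describes. Same axes as lathe
- wheel_hub (a point): Centre of the spoked steel hand wheel, 134 mm across, 18 mm thick, on the spindle axis 47 mm nearer the headstock than crank_axis. It stands so near the handle that an upright gripper body would strike it: lean the tool away from the wheel, the fingertips pointing in under it
- spindle (a joint): Angle of spindle, chuck and hand wheel in rad, right-handed about lathe +y: at 0 the crank handle stands straight up, at +1.57 it points to lathe +x. No limits; random at the start. Needs about 1 to 2 N at the handle out of gear, 5 to 6 N in gear
- gear (a joint): Angle of the drive gear in rad, right-handed about lathe +y, 0 at the start, no limits. It stands still until the clutch is in and the hand wheel takes it along. Four hidden dogs line up somewhere in every quarter turn of the hand wheel, within a window of about 0.2 rad, and leave about that much play once in
- drive_gear: Steel gear, 117 mm across its teeth, 18 mm thick, with four dark holes, between headstock and hand wheel (lathe y 97 to 115 mm), with its clutch dogs hidden in the headstock. Origin on the spindle axis at lathe y = 0. Not to be handled; over 50 N on its dogs is forcing the clutch
- chuck_key: Loose steel T-shaped chuck key, 100 mm long with a 90 mm cross bar, lying on top of the headstock cover, 300 mm above the bench. Origin: on its underside. To be left alone
- mug: White mug, 82 mm across, 95 mm high, on the bench to the robot's left. Origin: centre of its underside. To be left alone
- wrench: Steel open-ended wrench, 190 mm long, lying on the bench to the robot's left. Origin: underside of its middle. To be left alone
- oil_bottle: Grey bottle, 60 mm across, 150 mm high, on the bench to the robot's left. Origin: centre of its underside. To be left alone

How it is judged:
By the outcome, as a careful person would: the job done as asked, in the order asked, and still so for the second after the job is handed in, with the robot touching nothing.
It also fails if it takes over 64 s, if anything falls off the work surface, if the arm or the gripper's body presses on something with over 40 N, if the wrist force passes 120 N, or if a joint passes its speed limit or range.

## Working session

There is one attempt and no reset: what is moved stays moved. The work goes in short steps, each a Python script; the robot and the scene stay as the last script left them, time stands still between calls to the robot, and variables do not carry over. Pictures are saved under pics/ and viewed, at most 10 in all, crops included, and the job is handed in when it is done.

```bash
ls; mkdir -p pics
python3 - <<'E'
from bench import *
import cv2
for c in ("scene","top"):
    im=read_camera(c); cv2.imwrite(f"pics/{c}0.png",im[:,:,::-1])
    p=camera_params(c); print(c,p["K"].tolist(),p["camera_from_world"].round(4).tolist())
    for n in ("lathe","console","cover_edge","selector_grip","crank_grip","crank_axis","wheel_hub","drive_gear"):
        print(n,[( [round(v) for v in d["at"]],round(d["confidence"],2)) for d in tip_of(c,n)[:3]])
print(read_time_s(),read_tcp_rot())
E
```

```text
pics
scene [[371.232141956564, 0.0, 324.57649180103937], [0.0, 371.232141956564, 205.2353225018349], [0.0, 0.0, 1.0]] [[-0.8239, 0.5667, -0.0046, 0.3805], [0.338, 0.4849, -0.8066, -0.0756], [-0.4549, -0.6662, -0.591, 1.2287], [0.0, 0.0, 0.0, 1.0]]
lathe [([254, 216], 0.85)]
console [([277, 158], 0.61)]
cover_edge []
selector_grip [([276, 141], 0.5)]
crank_grip [([291, 190], 0.82)]
crank_axis []
wheel_hub [([262, 187], 0.6)]
drive_gear [([244, 158], 0.88), ([274, 131], 0.47)]
top [[513.15443592933, 0.0, 323.0637560894069], [0.0, 513.15443592933, 198.92695681017446], [0.0, 0.0, 1.0]] [[0.0004, -0.9997, 0.0225, 0.0944], [-0.9966, -0.0023, -0.0824, 0.5247], [0.0824, -0.0224, -0.9963, 1.4668], [0.0, 0.0, 0.0, 1.0]]
lathe []
console [([428, 202], 0.75)]
cover_edge [([438, 202], 0.88)]
selector_grip [([442, 216], 0.5)]
crank_grip [([357, 183], 0.71)]
crank_axis [([361, 162], 0.72)]
wheel_hub [([379, 162], 0.84), ([355, 185], 0.68)]
drive_gear [([363, 159], 0.65)]
0.9 [ 2.02477755e-01  9.79286862e-01  1.56164188e-06 -9.82872074e-06]
```

View pics/scene0.png

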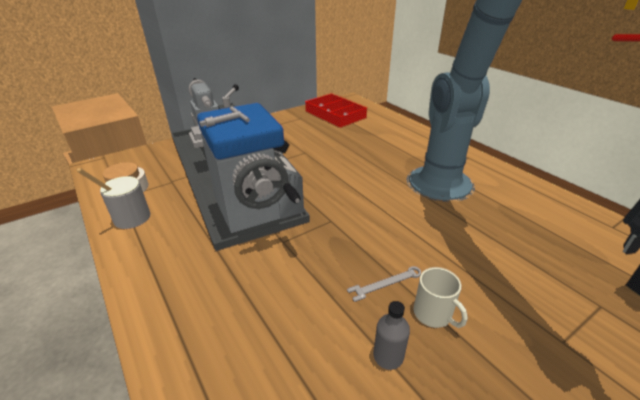

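View pics/top0.png

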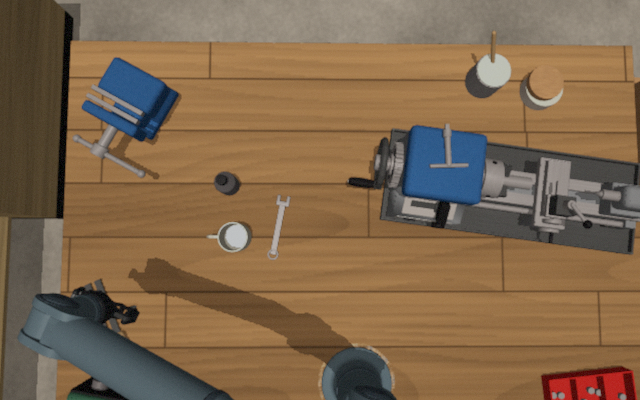

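The scene view shows the headstock's blue cover around (240,130) and the hand wheel at (262,183), with its crank pointing down and forward to (291,190). In the top view the wheel is at (383,162), the crank at (362,183) and the black selector at (442,213). The lathe is yawed by about 7°. Next I fit its pose.

```bash
cat > h.py <<'E'
from bench import *
import numpy as np, cv2
from scipy.optimize import least_squares
from scipy.spatial.transform import Rotation as R
PTS=dict(lathe=[0,0,0],console=[-.09,0,.169],crank_axis=[0,.19,.19],wheel_hub=[0,.143,.19],drive_gear=[0,0,.19])
s33,c33=np.sin(np.radians(33)),np.cos(np.radians(33))
US=np.array([c33,0,s33]); NS=np.array([-s33,0,c33])
def lp(n,th,sel):
    if n=="crank_grip": return np.array([.058*np.sin(th),.19,.19+.058*np.cos(th)])
    if n=="selector_grip": return np.array([-.09,-.03+sel,.169])+.026*NS
    return np.array(PTS[n])
def proj(P,w):
    c=P["camera_from_world"][:3]@np.append(w,1); u=P["K"]@c; return u[:2]/u[2]
def T(v,p): return R.from_euler("z",v[2]).apply(p)+[v[0],v[1],0]
def fit(obs,v0,sel=0.0):
    def f(v):
        return np.concatenate([(proj(P,T(v,lp(n,v[3],sel)))-at)*w for n,P,at,w in obs])
    return least_squares(f,v0,loss="soft_l1",f_scale=2.0),f
def observe(cam,names,img=None):
    P=camera_params(cam); im=read_camera(cam); o=[]
    if img: cv2.imwrite(img,im[:,:,::-1])
    for n in names:
        for d in tip_of(cam,n)[:1]:
            if d["confidence"]>.45: o.append((n,P,np.array(d["at"]),d["confidence"]))
    return o
NAMES=list(PTS)+["crank_grip","selector_grip"]
E
python3 - <<'E'
from h import *
import pickle
o=observe("scene",NAMES)+observe("top",NAMES)
r,f=fit(o,[.48,-.2,-.1,-2])
e=f(r.x).reshape(-1,2)
print(r.x)
for a,b in zip(o,e): print(a[0],a[2].round(1),b.round(1))
pickle.dump(o,open("o.pkl","wb"))
E
```

```text
[ 0.58502533 -0.19336062 -0.13660913 -1.8151766 ]
lathe [253.6 215.1] [-0.5 -0.1]
console [277.3 155.2] [-0.2  1.4]
crank_axis [267.4 197. ] [ 0.8 -1.6]
wheel_hub [259.5 182.9] [2.2 1.2]
drive_gear [245.  158.3] [-0.7 -0.4]
crank_grip [291.  192.9] [0.9 0.1]
selector_grip [275.3 142.2] [0.9 1.1]
console [426.5 204.2] [2.6 0.9]
crank_axis [443.6 210.8] [-59.4 -37.3]
wheel_hub [380.2 163. ] [ 1.  -0.1]
crank_grip [358.2 183.7] [ 1.7 -1.2]
selector_grip [443.8 210.7] [-0.6  0.6]
```

```bash
cat >> h.py <<'E'
def ori(v,z,y,flip):
    z=np.array(z,float); z/=np.linalg.norm(z); y=np.array(y,float)*(-1 if flip else 1)
    M=np.stack([np.cross(y,z),y,z],1)
    return (R.from_euler("z",v[2])*R.from_matrix(M)).as_quat()
def selz(lean=35): a=np.radians(lean); return np.array([np.sin(a),0,-np.cos(a)])
def crkz(lean=42): a=np.radians(lean); return np.array([0,-np.sin(a),-np.cos(a)])
E
python3 - <<'E'
from h import *
v=np.array([.585,-.1934,-.1366,-1.815])
q0=read_qpos(); print(q0)
sg=lp("selector_grip",0,0)-.008*US
for fl in (0,1):
  for nm,p in (("pre",T(v,sg-.15*selz())),("sel",T(v,sg)),("home",T(v,sg+[0,.06,0]))):
    q=inverse_kinematics(p,ori(v,selz(),[0,1,0],fl)); print(nm,fl,p.round(3),None if q is None else np.round(q,2))
  for lean in (35,45):
   for th in (-1.8,0,1.57,3.14):
    q=inverse_kinematics(T(v,lp("crank_grip",th,0)),ori(v,crkz(lean),[1,0,0],fl)); print("crank",lean,th,fl,None if q is None else np.round(q,2))
E
```

```text
[-1.26078534  0.38290106  0.04388223  1.59791431 -0.01788909  1.16120043
 -0.04988479]
pre 0 [ 0.386 -0.196  0.309] [ 0.76 -0.4  -0.17  2.37 -0.52  0.67  2.34]
sel 0 [ 0.471 -0.208  0.186] [-0.91 -0.36  1.26  2.41  0.63  0.29  1.31]
home 0 [ 0.479 -0.149  0.186] [-0.79 -0.24  1.01  2.45  0.55  0.24  1.21]
crank 35 -1.8 0 [-0.92  0.53  0.7   1.84  0.25  1.14 -0.52]
crank 35 0 0 [-0.91  0.56  0.8   1.66  0.2   1.26 -0.37]
crank 35 1.57 0 [-0.79  0.72  0.75  1.55  0.12  1.2  -0.33]
crank 35 3.14 0 [-0.84  0.7   0.7   1.72  0.16  1.08 -0.44]
crank 45 -1.8 0 [-0.96  0.62  0.7   1.81  0.34  1.21 -0.6 ]
crank 45 0 0 [-0.95  0.64  0.8   1.64  0.3   1.32 -0.45]
crank 45 1.57 0 [-0.83  0.8   0.75  1.52  0.24  1.26 -0.42]
crank 45 3.14 0 [-0.89  0.79  0.72  1.69  0.25  1.16 -0.53]
pre 1 [ 0.386 -0.196  0.309] [ 0.76 -0.4  -0.17  2.37 -0.52  0.67 -0.8 ]
sel 1 [ 0.471 -0.208  0.186] [-0.81 -0.25  1.2   2.41  0.25  0.24 -1.48]
home 1 [ 0.479 -0.149  0.186] [-0.37 -0.12  0.61  2.44 -0.02  0.2  -1.43]
crank 35 -1.8 1 [-0.46  0.44  0.12  1.82  0.51  1.24  2.4 ]
crank 35 0 1 [-0.42  0.45  0.12  1.64  0.5   1.37  2.53]
crank 35 1.57 1 [-0.37  0.6   0.13  1.53  0.5   1.31  2.54]
crank 35 3.14 1 [-0.42  0.58  0.12  1.7   0.52  1.19  2.43]
crank 45 -1.8 1 [-0.48  0.52  0.08  1.78  0.63  1.36  2.3 ]
crank 45 0 1 [-0.44  0.51  0.08  1.62  0.63  1.47  2.43]
crank 45 1.57 1 [-0.41  0.67  0.1   1.5   0.64  1.42  2.44]
crank 45 3.14 1 [-0.45  0.66  0.1   1.66  0.64  1.32  2.32]
```

Run:
```python
from h import *
import pickle
v=np.array([.585,-.1934,-.1366,-1.815])
z=selz(30); sg=lp("selector_grip",0,0)-.006*US; fl=1
o=ori(v,z,[0,1,0],fl)
p=T(v,sg-.085*z)
for f2 in (0,1):
  for d in (.085,.1,.12): print(f2,d,inverse_kinematics(T(v,sg-d*z),ori(v,z,[0,1,0],f2)))
movel([.258,.597,.42],speed=.3)
move_ptp(p,o)
print(read_time_s(),read_qpos().round(2),read_eef_pos().round(3),p.round(3))
for f2 in (0,1): print(inverse_kinematics(T(v,sg),ori(v,z,[0,1,0],f2)),inverse_kinematics(T(v,sg+[0,.06,0]),ori(v,z,[0,1,0],f2)))
ob=pickle.load(open("o.pkl","rb"))+observe("wrist",NAMES,"pics/w1.png")
r,f=fit(ob,v); print(r.x)
for a,b in zip(ob,f(r.x).reshape(-1,2)): print(a[0],a[2].round(1),b.round(1))
pickle.dump(ob,open("o.pkl","wb"))
```

```text
0 0.085 [-0.29788345 -0.34738262  0.64626785  2.34252008  0.16513694  0.57037835
  1.69166828]
0 0.1 [-0.31736056 -0.40081123  0.64609561  2.33838932  0.22467577  0.61973674
  1.63724296]
0 0.12 [-0.08272591 -0.38058972  0.45137457  2.32408484  0.0669176   0.65198804
  1.77439477]
1 0.085 [-0.06445703 -0.28376946  0.45365112  2.33570387 -0.01919572  0.55474424
 -1.28842679]
1 0.1 [-0.07140207 -0.32580885  0.45259065  2.33152495  0.02030077  0.59582405
 -1.32434825]
1 0.12 [-0.17501613 -0.4072317   0.52179245  2.32669434  0.14071137  0.66055083
 -1.43290952]
5.3417 [-0.07 -0.28  0.45  2.33 -0.02  0.55 -1.29] [ 0.431 -0.202  0.261] [ 0.431 -0.202  0.261]
[-0.84001585 -0.19628988  1.22314904  2.35595968  0.12293135  0.34811989
  1.7541398 ] [-0.74595359 -0.17409952  0.96970561  2.38911283  0.25652723  0.33809769
  1.46912885]
[-0.22732761 -0.04672418  0.64438775  2.34252623 -0.33831771  0.34995557
 -0.99386987] [-0.15063467 -0.07392313  0.39734424  2.3713507  -0.09470004  0.31934069
 -1.3720176 ]
[ 0.58521119 -0.19354298 -0.13505814 -1.83878123]
lathe [253.6 215.1] [-0.6 -0.1]
console [277.3 155.2] [-0.3  1.3]
crank_axis [267.4 197. ] [ 0.8 -1.6]
wheel_hub [259.5 182.9] [2.2 1.2]
drive_gear [245.  158.3] [-0.8 -0.4]
crank_grip [291.  192.9] [0.8 0.5]
selector_grip [275.3 142.2] [0.8 1.1]
console [426.5 204.2] [2.6 0.9]
crank_axis [443.6 210.8] [-59.4 -37.3]
wheel_hub [380.2 163. ] [ 1.  -0.1]
crank_grip [358.2 183.7] [ 1.7 -1.3]
selector_grip [443.8 210.7] [-0.6  0.6]
lathe [274.7 197. ] [ 13.3 -20.4]
console [277.2 196.8] [1.1 0.3]
crank_grip [ 35.8 151.7] [-0.3  1. ]
selector_grip [319.5 208.5] [-2.1  0. ]
```

View pics/w1.png

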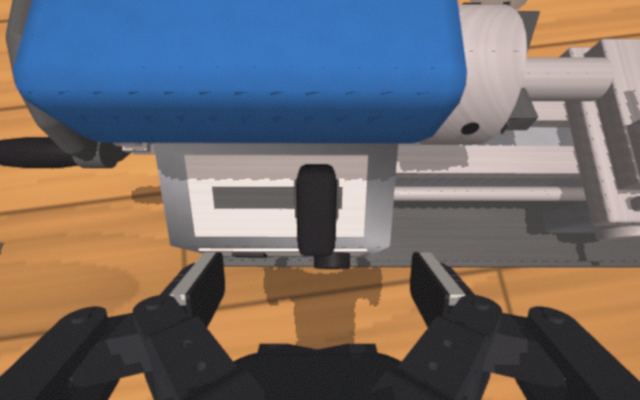

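The wrist view shows the selector grip at (319,208), centred between the open fingers, with the blue cover above row 140. The fit agrees with it. Next I descend, watching force, and slide the selector.

```bash
cat >> h.py <<'E'
V=np.array([.5852,-.1935,-.1351,-1.839])
E
python3 - <<'E'
from h import *
v=V; z=selz(31); sg=lp("selector_grip",0,0)-.010*US; o=ori(v,z,[0,1,0],1)
P=camera_params("top"); M=P["camera_from_world"]; C=-M[:3,:3].T@M[:3,3]
d=M[:3,:3].T@np.linalg.inv(P["K"])@[438,202,1]; w=C+d*(.245-C[2])/d[2]
ce=R.from_euler("z",-v[2]).apply(w-[v[0],v[1],0]); xa=np.array([z[2],0,-z[0]])*-1
print("cover edge",ce.round(3),"rel tool: back",-(ce-sg)@z,"up",(ce-sg)@xa)
if not( abs((ce-sg)@xa)>.045): print("tight")
movel(T(v,sg-.05*z),o,speed=.12); print(read_ft_force().round(1))
for k in (.03,.015,0.0):
    movel(T(v,sg-k*z),o,speed=.08); F=read_ft_force(); print(k,F.round(1))
    if np.linalg.norm(F)>12: break
print(read_time_s(),read_qpos().round(2))
E
```

```text
cover edge [-0.087 -0.002  0.245] rel tool: back 0.03778823809157055 up 0.05290893017004227
[-0.3 -0.1  0.2]
0.03 [0.  0.4 0. ]
0.015 [-0.1  0.2 -0.1]
0.0 [-0.1 -0.5 -0.1]
7.275 [-0.25 -0.06  0.68  2.36 -0.37  0.33 -0.95]
```

Run:
```python
from h import *
v=V; z=selz(31); sg=lp("selector_grip",0,0)-.010*US; o=ori(v,z,[0,1,0],1)
move_gripper(.015,30); print("gap",read_finger_gap(),read_grasp_force(),read_ft_force().round(1))
for k in (.01,.02,.03,.038,.042):
    movel(T(v,sg+[0,k,0]),o,speed=.06); F=read_ft_force(); print(k,F.round(1))
    if np.linalg.norm(F)>30: break
move_gripper(.085); pause(.3)
print(read_time_s(),read_ft_force().round(1))
ob=observe("wrist",["selector_grip","console"],"pics/w2.png")
for a in ob: print(a[0],a[2],a[3])
P=camera_params("wrist")
for s in (.042,.048,.06): print(s,proj(P,T(v,lp("selector_grip",0,s))))
```

```text
gap 0.025480369202447367 32.649242877960205 [-5.6  4.   7.1]
0.01 [-4.3 -3.2  4.2]
0.02 [-5.6 -2.8  5.1]
0.03 [-4.5 -1.7  6. ]
0.038 [-5.9  5.2  8.9]
0.042 [-5.1  6.4  7.9]
10.2333 [-0.7  0.   0. ]
selector_grip [299.7 256.4] 0.92
0.042 [315.62359748 256.46226077]
0.048 [301.56633259 256.48180812]
0.06 [273.44841438 256.52090753]
```

View pics/w2.png

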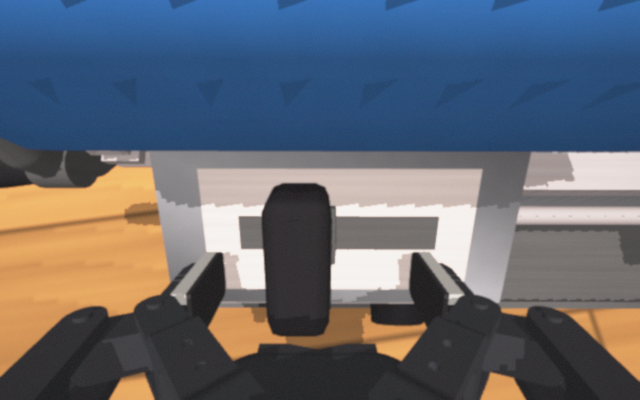

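Confirmed: the grip is at (300,256), which means the selector stopped short at 0.048 because the dogs met. I withdraw and go to the crank.

Run:
```python
from h import *
import pickle
v=V; z=selz(31); sg=lp("selector_grip",0,0)-.010*US; o=ori(v,z,[0,1,0],1)
movel(T(v,sg+[0,.045,0]-.085*z),o,speed=.2)
cz=crkz(42); oc=ori(v,cz,[1,0,0],0); h=lp("crank_grip",v[3],0)
p=T(v,h-.13*cz)
e=read_eef_pos()
try: movel([e[0],e[1]+.08,e[2]+.10],speed=.25)
except MotionError as x: print(x); movel([e[0],e[1]+.08,e[2]+.05],speed=.25)
move_ptp(p,oc); move_gripper(.055)
print(read_time_s(),read_qpos().round(2),read_eef_pos().round(3),p.round(3))
ob=observe("wrist",NAMES,"pics/w3.png")
for n,P,a,c in ob: print(n,a.round(1),round(c,2),proj(P,T(v,lp(n,v[3],.048))).round(1))
pickle.dump(ob,open("o2.pkl","wb"))
```

```text
the arm cannot follow that straight line within its joint ranges
12.825 [-0.37  0.46 -0.19  1.61  0.62  1.61 -0.85] [0.567 0.087 0.272] [0.567 0.088 0.271]
lathe [352.5 172.7] 0.86 [350.9 171.9]
console [291.2 272.4] 0.83 [292.2 270.7]
crank_axis [388.2 210. ] 0.71 [385.8 213.8]
drive_gear [363.8 285.1] 0.85 [359.5 285.8]
crank_grip [317.1 194.4] 0.98 [316.8 198.1]
```

View pics/w3.png

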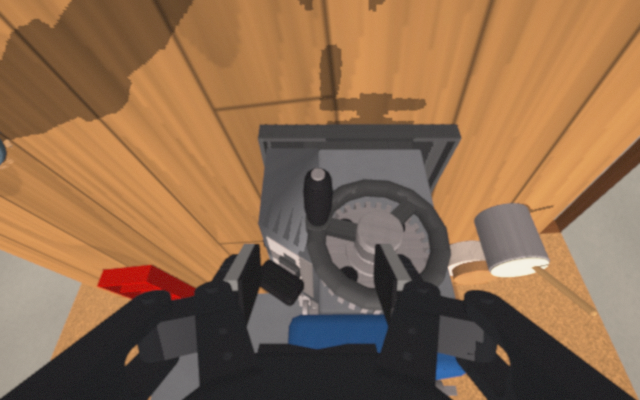

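The crank handle is at (318,195), centred between the fingers, and matches the prediction to within 4 px. I refit, then grasp.

Run:
```python
from h import *
import pickle
o2=pickle.load(open("o2.pkl","rb"))
o1=[x for x in pickle.load(open("o.pkl","rb")) if not(x[0]=="crank_axis" and x[2][0]>400)]
r,f=fit([x for x in o1 if x[0]!="selector_grip"]+o2,V,.048); v=r.x; print(v.tolist())
for a,b in zip(o2,f(v).reshape(-1,2)[-len(o2):]): print(a[0],b.round(1))
cz=crkz(42); oc=ori(v,cz,[1,0,0],0); h=lp("crank_grip",v[3],0)
for k in (.06,.03,0):
    movel(T(v,h-k*cz),oc,speed=.12); F=read_ft_force(); print(k,F.round(1))
    if np.linalg.norm(F)>12: raise SystemExit
move_gripper(.012,35); print("gap",read_finger_gap(),read_grasp_force(),read_ft_force().round(1),read_time_s())
np.save("v.npy",v)
```

```text
[0.5860385402331357, -0.19162168438517813, -0.13426908503981072, -1.8730465478551714]
lathe [-1.  -1.3]
console [ 1.1 -1.8]
crank_axis [-1.   1.8]
drive_gear [-3.1  0.2]
crank_grip [0.8 0.5]
0.06 [-0.5  0.6 -0.2]
0.03 [-0.5 -1.   0.3]
0 [-0.5  0.9 -0.6]
gap 0.022990157387920866 34.64494049549103 [-1.4  2.   0.8] 15.1417
```

```bash
cat >> h.py <<'E'
def crank(v,th0,th1,speed,step=.2,lim=30,log=True):
    oc=ori(v,crkz(42),[1,0,0],0); n=max(1,int(np.ceil(abs(th1-th0)/step)))
    for t in np.linspace(th0,th1,n+1)[1:]:
        movel(T(v,lp("crank_grip",t,0)),oc,speed=speed)
        F=R.from_euler("z",-v[2]).apply(read_ft_force())
        tg=np.array([np.cos(t),0,-np.sin(t)]); rd=np.array([np.sin(t),0,np.cos(t)])
        if log: print(f"{t:.2f} tan {F@tg:.1f} rad {F@rd:.1f} ax {F[1]:.1f}")
        if np.linalg.norm(F)>lim: print("STOP",F); break
    return t
E
python3 - <<'E'
from h import *
v=np.load("v.npy")
t=crank(v,v[3],v[3]+1.0,.07); print(t,read_time_s(),read_finger_gap())
for c in ("scene","top"):
    for n,P,a,cf in observe(c,["selector_grip","crank_grip"],f"pics/{c}4.png"):
        print(c,n,a.round(1),round(cf,2),[proj(P,T(v,lp(n,t,s))).round(1).tolist() for s in (.048,.06)])
E
```

```text
-1.67 tan 1.0 rad 1.2 ax 3.4
-1.47 tan 1.6 rad 0.4 ax 5.3
-1.27 tan 0.3 rad 0.1 ax 5.3
-1.07 tan -0.2 rad -2.0 ax 4.6
-0.87 tan 0.6 rad -3.9 ax 5.1
-0.8730465478551714 16.725 0.02300578892019572
scene selector_grip [282.6 152.2] 0.53 [[283.5, 152.2], [285.2, 154.1]]
scene crank_grip [284.4 175.1] 0.97 [[286.1, 175.9], [286.1, 175.9]]
top selector_grip [420.  207.4] 0.75 [[423.6, 208.9], [419.0, 208.3]]
top crank_grip [358.7 177.6] 0.63 [[361.8, 175.2], [361.8, 175.2]]
```

Run:
```python
from h import *
v=np.load("v.npy"); t0=v[3]+1.0
t=crank(v,t0,t0+1.0,.07); print(t,read_time_s(),read_finger_gap())
for c in ("scene","top"):
    for n,P,a,cf in observe(c,["selector_grip","crank_grip"],f"pics/{c}5.png"):
        print(c,n,a.round(1),round(cf,2),[proj(P,T(v,lp(n,t,s))).round(1).tolist() for s in (.048,.06)])
a=cv2.imread("pics/top5.png")[140:250,360:500]; b=cv2.imread("pics/top4.png")[140:250,360:500]
c=cv2.imread("pics/scene5.png")[80:240,200:340]
cv2.imwrite("pics/c5.png",np.hstack([cv2.resize(x,(400,400),interpolation=2) for x in (a,c)]))
```

```text
-0.67 tan -0.3 rad -5.7 ax 5.8
-0.47 tan -1.7 rad -7.5 ax 6.5
-0.27 tan -1.4 rad -5.6 ax 5.2
-0.07 tan -0.9 rad -5.2 ax 4.9
0.13 tan -1.1 rad -5.7 ax 5.3
0.12695345214482856 18.6083 0.022883203294032
scene selector_grip [263.  186.1] 0.7 [[283.5, 152.2], [285.2, 154.1]]
scene crank_grip [261.4 169.3] 0.56 [[263.2, 173.7], [263.2, 173.7]]
top selector_grip [418.8 210.8] 0.74 [[423.6, 208.9], [419.0, 208.3]]
top crank_grip [362.4 155.5] 0.57 [[365.3, 153.6], [365.3, 153.6]]
```

View pics/c5.png

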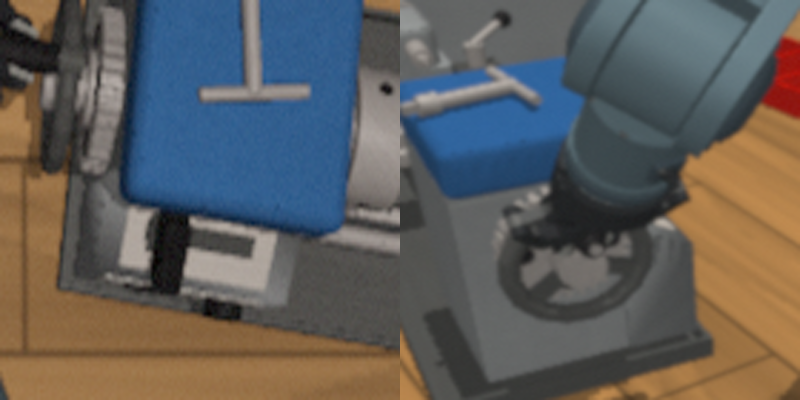

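The crank is near the top, and the selector grip in the top picture is at about (419,209). I'll compare selector positions across frames by template matching.

Run:
```python
from h import *
v=np.load("v.npy"); P=camera_params("top")
def col(f):
    g=cv2.cvtColor(cv2.imread(f),cv2.COLOR_BGR2GRAY).astype(float)
    r=g[213:222,400:462].mean(0); m=np.where(r<r.min()+.4*(np.median(r)-r.min()))[0]+400
    return m, (np.clip(90-r,0,None)*np.arange(400,462)).sum()/np.clip(90-r,0,None).sum()
im=read_camera("top"); cv2.imwrite("pics/top6.png",im[:,:,::-1])
for f in ("top0","top4","top5","top6"): print(f,col(f"pics/{f}.png"))
for s in (0,.048,.06): print(s,proj(P,T(v,lp("selector_grip",0,s))))
```

```text
top0 (array([436, 437, 438, 439, 440, 441, 442, 443, 444, 445, 446]), np.float64(438.3365708889788))
top4 (array([412, 413, 414, 415, 416, 417, 418, 419, 420, 421, 422]), np.float64(416.66204559457805))
top5 (array([412, 413, 414, 415, 416, 417, 418, 419, 420, 421, 422]), np.float64(416.7101426555886))
top6 (array([412, 413, 414, 415, 416, 417, 418, 419, 420, 421, 422]), np.float64(416.69653990024943))
0 [442.04811537 211.47331847]
0.048 [423.61327947 208.94691746]
0.06 [419.00222634 208.31499595]
```

The selector moved 24 px from its start (0.060 predicts 23, 0.048 predicts 18.4), so it had already dropped home during the first radian. Now I crank more than a full turn beyond that.

Run:
```python
from h import *
v=np.load("v.npy"); t0=v[3]+2.0
t=crank(v,t0,t0+3.3,.1,step=.22); print(t,read_time_s(),read_finger_gap())
im=read_camera("top"); cv2.imwrite("pics/top7.png",im[:,:,::-1])
im=read_camera("scene"); cv2.imwrite("pics/scene7.png",im[:,:,::-1])
a=cv2.imread("pics/top7.png")[140:250,360:500]; c=cv2.imread("pics/scene7.png")[80:240,200:340]
cv2.imwrite("pics/c7.png",np.hstack([cv2.resize(x,(400,400),interpolation=2) for x in (a,c)]))
```

```text
0.35 tan 0.7 rad -4.3 ax 5.8
0.57 tan 0.3 rad -5.0 ax 5.7
0.79 tan 0.7 rad -3.2 ax 6.1
1.01 tan 1.7 rad -3.6 ax 5.6
1.23 tan 0.9 rad -1.5 ax 5.5
1.45 tan 0.0 rad -1.1 ax 6.5
1.67 tan 1.1 rad -0.3 ax 6.0
1.89 tan 0.4 rad 0.4 ax 6.1
2.11 tan -1.2 rad 1.4 ax 5.7
2.33 tan -1.7 rad 3.9 ax 5.1
2.55 tan -2.8 rad 6.1 ax 5.6
2.77 tan -2.4 rad 8.5 ax 4.3
2.99 tan -2.8 rad 9.5 ax 4.5
3.21 tan -2.1 rad 7.8 ax 4.9
3.43 tan -1.0 rad 7.1 ax 6.1
3.4269534521448284 23.0833 0.023143430757072356
```

View pics/c7.png

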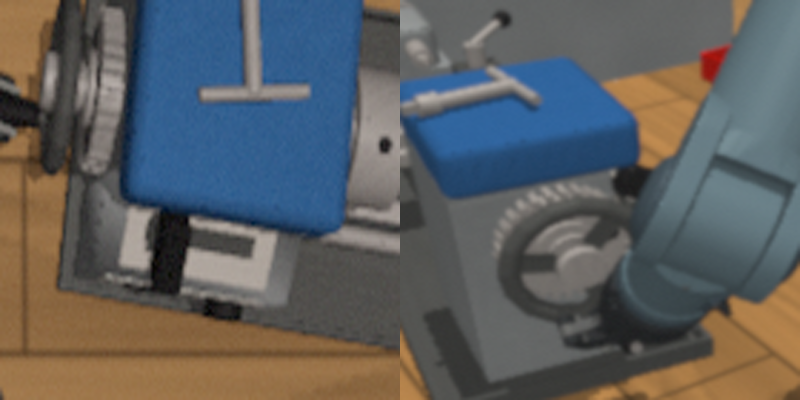

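The handle is at the bottom and the gear's teeth show behind the wheel. The selector is unchanged, home at about (419,209). I finish the turn.

Run:
```python
from h import *
v=np.load("v.npy"); t0=v[3]+5.3
t=crank(v,t0,t0+3.5,.1,step=.22,log=False); print(t,read_time_s(),read_finger_gap(),read_ft_force().round(1))
pause(.3); move_gripper(.055)
cz=crkz(42); oc=ori(v,cz,[1,0,0],0); h=lp("crank_grip",t,0)
movel(T(v,h-.13*cz),oc,speed=.15)
ob=observe("wrist",NAMES,"pics/w8.png")
for n,P,a,c in ob: print(n,a.round(1),round(c,2),proj(P,T(v,lp(n,t,.06))).round(1))
im=read_camera("top"); cv2.imwrite("pics/top8.png",im[:,:,::-1])
print(read_time_s())
```

```text
6.926953452144828 27.5833 0.023227941908506307 [-1.1  5.9 -3.9]
lathe [298.9 145.3] 0.78 [297.7 144.4]
console [232.3 228.9] 0.61 [232.4 230.8]
crank_axis [281.4 156.7] 0.96 [279.3 156.9]
wheel_hub [284.5 187.6] 0.55 [284.  186.4]
drive_gear [293.5 243.3] 0.62 [293.2 244. ]
crank_grip [315.7 200.3] 0.81 [317.4 199.7]
selector_grip [216. 233.] 0.57 [214.3 235.2]
29.7583
```

View pics/w8.png

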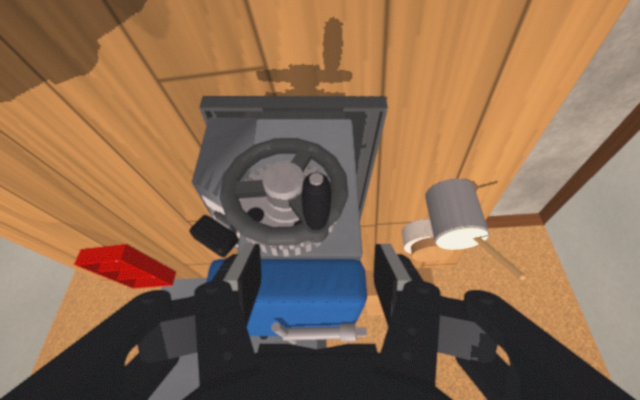

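View pics/top8.png

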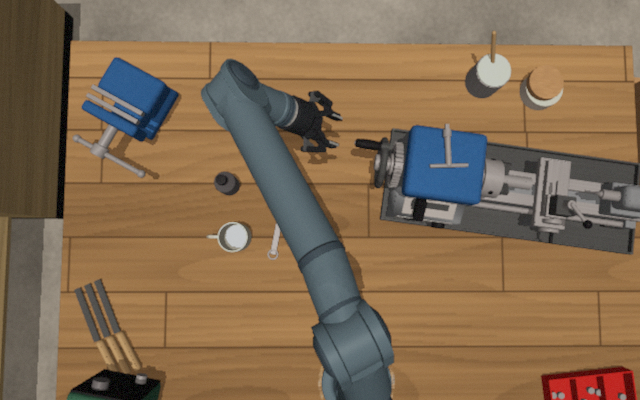

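The wheel matches its commanded angle, with the handle at (316,200). The selector is still home, about (419,209) in the top view, and the loose items haven't moved. The gripper is clear, and the wheel has gone about 7.8 rad since the selector dropped in.

Run:
```python
from bench import *
pause(.5); print(read_time_s(),read_ft_force().round(1)); print(sign_off())
```

```text
30.2583 [ 1.  -0.4 -0.4]
the job is handed in; nothing more can be done
None
```

I handed the job in at about 30 s: the selector is home, and the hand wheel was cranked about 7.8 rad with it in gear, so the gear should have gone round more than one full turn; I inferred that from the wheel angle and did not measure the gear itself.

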